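Put the desk things away in two piles

ROBOT

A 6-joint arm with a two-finger parallel gripper is mounted at the origin on the work surface. World frame = base frame: x ahead of the robot, y to its left, z up, the work surface at z = 0. Lengths are in m, angles in degrees, forces in N, time in s.
With the tool pointing down it reaches from about 0.375 to 0.75 m from the base axis. Payload 9 kg.
Tool frame: the origin (TCP) lies between the finger pads; the fingertips stand 8 mm ahead of it and the grasp point (between the pads) lies 11 mm behind it; z points along the fingers, y is the line along which they close (so a half turn about z gives the same grasp; the last joint's range is limited). The gripper opens to 85 mm and grips with 20 to 120 N. Pads are 22 mm wide; open, the fingers measure 114 mm over their backs; the gripper's body (76 mm by 85 mm) begins 54 mm behind the grasp point. The pads swing forward as they close: fully open they stand 13 mm farther back than shut.
Start: joints at [-82.947, 5.964, 5.575, 89.605, 0, 77.527], TCP at [0.201, -0.566, 0.239] pointing down, gripper open.
Joint ranges: [-171.21, 171.21], [-48.23, 106.86], [-62.78, 66.21], [-105.2, 120.99], [-86.42, 89.51], [-180, 180]. Speed limits (degrees/s): [127.2, 127.2, 147.25, 180, 180, 180].

INTERFACE

Orientations are given as [roll, pitch, yaw] about the fixed x, y, z axes, in that order (R = Rz(yaw) Ry(pitch) Rx(roll)).
In Python, from plant import sense, get_image, camera_params, close_job gives the robot as it stands.
- The arm moves only by the shell command python3 -m handwheel 'ROWS' [FORCE]. ROWS is JSON, a list that holds one entry, the list of rows, each a list of 7 numbers: the closure, from 0 (fully open) to 1 (shut), then the shift along the tool's x, y, z in mm, then the turn, a rotation vector about the tool's x, y, z in degrees. In form: [[[jaw, dx, dy, dz, ax, ay, az], ...]]. A call has exactly 10 rows; each row shifts and turns the commanded pose from where the row before left it, along the tool's axes as they then stand; what a row does not reach is not made up. A row lasts 1/8 s, in which the tool goes at most 62.5 mm and 10.7 degrees, less where a joint would pass 70% of its speed; a pose out of reach is approached as far as the arm can. A call is refused whole if a number of a shift passes 62.5 or a number of a turn 10.7, either way. A call with a gripper value outside its range is refused whole. The fingers move at their own pace and stop on an object; FORCE is the grip in N (left out, the last holds). Time passes only in rows, so rows that do not move let the fingers close, or fill a call up. It gives the time, the measured TCP pose, the force, the opening and the grip force at its end, in the units of the state.
- sense(): the state, without advancing time (a new reading comes with each control period).
- get_image(name): name is "scene" or "side" or "wrist"; returns (picture, depth): 480x640x3 uint8, red, green, blue; 480x640 float32, m along the optical axis (not along the pixel's ray), 0 where there is no reading.
- camera_params(name): a dict with "fovy" (degrees; the focal length in pixels is half the picture's height over the tangent of half this angle, whatever the lens; pixels are square), "cx", "cy" (the principal point, pixels), "view" (4x4, takes a point from world to camera coordinates). Camera axes: x right, y down, z forward; pixel columns grow to the right and rows downward; lengths in m; the calibration is good to about 2 mm. A picture is of the moment at which its call begins: read the wrist's pose just before it. camera_params takes no time and is no camera call; for the wrist camera it gives the pose at the moment of the call.
- close_job(): hands the job in; it is judged then, once.
The state is a dict: "time_s": time; "joint_positions": joint angles; "joint_vel": joint speeds; "joint_torque": joint torques, N m; "tcp_pos": TCP position; "orientation": TCP orientation; "wrist_force": force on the tool from outside, world axes, zero at the start; "wrist_torque": the same for the moment, N m; "grip_width": finger opening in m; "grip_force": force on a finger pad.
Only numpy, scipy, OpenCV 4.12 (cv2) and the standard library are available. Lean on these libraries where they do the work, as an engineer would, in place of code of your own. Each camera call takes 0.05 s, during which the arm holds its last target. There are 200 camera calls.

TASK

Clear the mat in this order: lay the paper memo block flat and square in the open bay of the white desk tidy, stand the round tin centred on the block, and stand the wooden stamp upright in the middle of the tin's lid; then lay the tape roll flat, wholly on the wooden coaster, and stand the glue stick upright inside the hole of the roll, right down on the coaster. Leave the radio, the bowl of crayons and the bookmark where they are, and finish with everything let go and both piles standing still.

Things in the scene. Friction and masses are not known exactly. Their poses are not given: they have to be found in the camera images.
- memo_block: square glued block of white note paper on a grey-brown card back, 60 x 60 mm, 34 mm high, about 90 g. Origin: centre of its underside; z up, x and y along its sides. Lies flat on the mat (mat surface at z = 0, its thickness is negligible).
- tin: plain round steel clip tin, closed, its lid barely wider than its body, 56 mm across, 30 mm high, flat top, about 70 g. Origin: centre of its underside; z up.
- stamp: wooden hand stamp, standing: base 40 mm (its x) x 28 mm (its y) x 16 mm high, on it a dark round upright handle 21 mm across from 16 to 54 mm height. About 40 g. Origin: centre of the underside; z up.
- tape_roll: roll of grey cloth tape lying flat: ring 66 mm outside, hole 42 mm across right through, 28 mm high, about 60 g. Origin: on its axis at the underside; z up.
- glue_stick: glue stick standing upright: round, 26 mm across, 66 mm high, white barrel with a grey cap (cap from 41 mm up), about 30 g. Origin: centre of its underside; z up.
- tidy: low white plastic desk tidy, fixed to the bench. Origin: underside below the centre of its open square bay; z up. The bay is 84 x 84 mm inside with its sides along x and y, floor 4 mm above the origin, surrounded by a lip 6 mm thick whose top is 8 mm above the origin. Behind the bay along its +x, from 77 to 127 mm from the origin and 96 mm wide, stands a row of three open pen compartments 45 mm high.
- coaster: flat round dark wooden coaster, 100 mm across, 6 mm thick, fixed to the bench, no rim. Origin: centre of its underside; z up.
- radio: bystander: grey battery radio with a round knob, 170 mm wide (its y), 60 mm deep (its x), 105 mm high (130 with its carrying handle). Origin: centre of its underside; its front looks along its -x. Leave it alone.
- crayon_bowl: bystander: small white ceramic bowl, 90 mm across, 40 mm high, with three crayons that stick out over the rim to about 52 mm height. Origin: centre of its underside. Leave it alone.
- bookmark: bystander: stainless steel spoon-shaped bookmark clip lying flat, 98 mm long along its x (from -55 to +43 mm of its origin), 4 mm thick, at most 24 mm wide. Leave it alone.

How it is judged (in metres and radians):
On the way, in this order (a step that is already met when the one before it is completed fails the run):
1. the memo block lies flat and square in the tidy's bay (horizontal distance between memo_block and tidy below 0.018 m and z of memo_block in the frame of tidy between 0 and 0.008 m and angle between memo_block's own z axis and vertical below 0.12 rad and (angle between the x axis of memo_block and the x axis of tidy, either way round below 0.3 rad or angle between the x axis of memo_block and the y axis of tidy, either way round below 0.3 rad)), for 0.2 s.
2. the tin stands centred on the memo block (horizontal distance between tin and memo_block below 0.015 m and z of tin in the frame of memo_block between 0.03 and 0.038 m and angle between tin's own z axis and vertical below 0.12 rad), for 0.2 s.
3. the stamp stands centred on the tin's lid (horizontal distance between stamp and tin below 0.014 m and z of stamp in the frame of tin between 0.026 and 0.034 m and angle between stamp's own z axis and vertical below 0.12 rad), for 0.2 s.
4. the tape roll lies flat, wholly on the coaster (horizontal distance between tape_roll and coaster below 0.018 m and z of tape_roll in the frame of coaster between 0.002 and 0.01 m and angle between tape_roll's own z axis and vertical below 0.12 rad), for 0.2 s.
5. the glue stick stands in the hole of the tape roll, down on the coaster (horizontal distance between glue_stick and coaster below 0.03 m and z of glue_stick in the frame of coaster between 0.002 and 0.01 m and angle between glue_stick's own z axis and vertical below 0.12 rad and horizontal distance between glue_stick and tape_roll below 0.011 m), for 0.2 s.
At the end, for the whole second after the job is handed in: Block flat in the bay (18 mm, 0.3 rad of square), tin on the block (15 mm off centre), stamp on the tin (14 mm), tape roll on the coaster (18 mm), glue stick in the roll's hole with its foot on the coaster; heights within 4 mm, tilts under 0.12 rad, all at rest (all of step 1 and all of step 2 and all of step 3 and all of step 4 and all of step 5 and linear speed of each of memo_block, tin, stamp, tape_roll, glue_stick below 0.02 m/s and angular speed of each of memo_block, tin, stamp, tape_roll, glue_stick below 0.2 rad/s); the robot touches nothing.
It fails at once if the radio is moved by more than 20 mm (distance of radio from where it was at the start of the episode above 0.02 m).
It fails at once if the crayon bowl is moved by more than 20 mm (distance of crayon_bowl from where it was at the start of the episode above 0.02 m).
It fails at once if the bookmark is moved by more than 20 mm (distance of bookmark from where it was at the start of the episode above 0.02 m).
It also fails if it takes over 134 s, if anything falls off the work surface, if the arm or the gripper's body presses on something with over 40 N, if the wrist force passes 120 N, or if a joint passes its speed limit or range.

## Working session

There is one attempt and no reset: what is moved stays moved. The work goes in short steps, Python scripts to look and compute and a shell command to move; the robot and the scene stay as the last step left them, time stands still between calls to the robot, and variables do not carry over. Pictures are saved under pics/ and viewed, at most 14 in all, crops included, and the job is handed in when it is done.

```bash
ls; mkdir -p pics; cat > h.py <<'E'
import numpy as np, cv2
from plant import sense,get_image,camera_params
def K(p):
    return 240/np.tan(np.radians(p["fovy"]/2))
def shot(name,f=None):
    p=camera_params(name); im,d=get_image(name)
    if f: cv2.imwrite('pics/'+f,im[:,:,::-1])
    np.savez('last_'+name,im=im,d=d,view=np.array(p["view"]),f=K(p),cx=p["cx"],cy=p["cy"])
    return im,d,p
def cloud(name):
    L=np.load('last_'+name+'.npz'); d=L['d']; v,u=np.mgrid[:480,:640]
    P=np.stack([(u-L['cx'])/L['f']*d,(v-L['cy'])/L['f']*d,d],-1)
    T=np.linalg.inv(L['view']); W=P@T[:3,:3].T+T[:3,3]; W[d==0]=np.nan
    return L['im'],W
E
python3 - <<'E'
from h import *
for n in("scene","side"):
    shot(n,n+'0.png'); print(np.linalg.inv(camera_params(n)["view"]).round(3))
s=sense();print(s['tcp_pos'],s['orientation'],s['time_s'])
E
```

```text
pics
[[-0.843  0.434 -0.317  0.88 ]
 [ 0.537  0.674 -0.507  0.535]
 [-0.006 -0.598 -0.801  0.874]
 [ 0.     0.     0.     1.   ]]
[[-7.160e-01 -5.320e-01  4.520e-01 -1.800e-02]
 [-6.980e-01  5.440e-01 -4.650e-01  5.730e-01]
 [ 1.000e-03 -6.480e-01 -7.610e-01  1.014e+00]
 [ 0.000e+00  0.000e+00  0.000e+00  1.000e+00]]
[ 0.20051754 -0.5652085   0.23859063] [-1.79933274e+02 -1.41796184e-02  1.95267317e+01] 0.1
```

View pics/scene0.png

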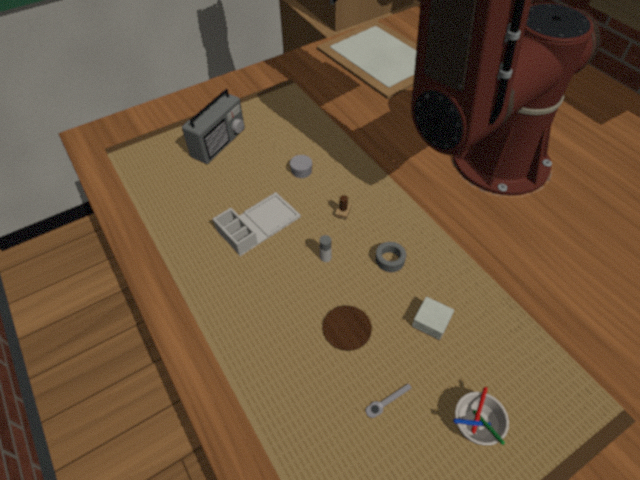

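View pics/side0.png

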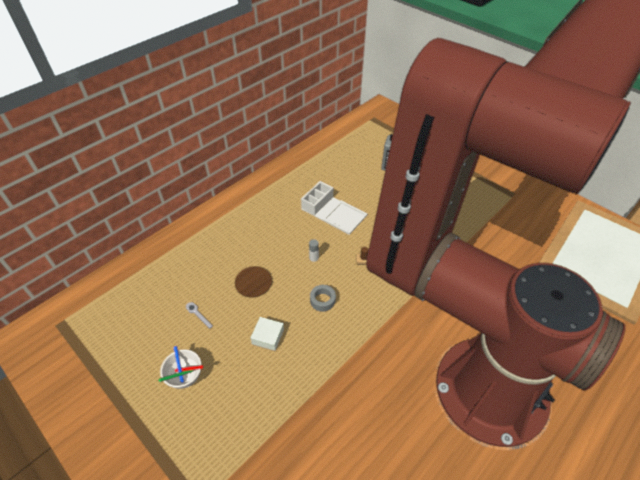

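The scene picture shows the memo block at (433,318), tape roll at (391,257), glue stick at (325,248), stamp at (343,205) and tin at (301,166). The bay is at (270,216), coaster (347,327), bowl (482,418), bookmark (390,400) and radio (214,128). The side view agrees, with the arm hiding the tin.

```bash
cat > m.py <<'E'
from h import *
im,W=cloud('scene')
def sel(u0,u1,v0,v1,z0,z1):
    w=W[v0:v1,u0:u1].reshape(-1,3); return w[(w[:,2]>z0)&(w[:,2]<z1)]
def circ(n,*a):
    p=sel(*a); (c,r)=cv2.minEnclosingCircle(p[:,:2].astype(np.float32)); print(n,len(p),np.round(c,4),'r',round(r,4),'z',np.median(p[:,2]).round(4))
def rect(n,*a):
    p=sel(*a); r=cv2.minAreaRect((p[:,:2]*1000).astype(np.float32)); print(n,len(p),np.round(r[0],1),np.round(r[1],1),'ang',round(r[2],1),'z',np.median(p[:,2]).round(4))
rect('memo',405,462,290,345,.029,.04)
circ('roll',370,412,236,276,.023,.034)
circ('glue',312,338,230,268,.061,.072)
circ('tin',285,318,150,180,.026,.036)
circ('stamp',332,354,190,222,.049,.06)
rect('stampb',325,362,188,226,.012,.02)
rect('bay+lip',215,305,185,255,.002,.012)
rect('pens',205,265,200,260,.036,.05)
circ('bowl',450,515,380,450,.035,.046)
rect('mark',355,418,375,422,.002,.006)
w=W[300:355,318:378].reshape(-1,3);i=im[300:355,318:378].reshape(-1,3).sum(1)<200
q=w[i];c,r=cv2.minEnclosingCircle(q[:,:2].astype(np.float32));print('coaster',i.sum(),np.round(c,4),r,np.nanmedian(q[:,2]),np.nanmean(q,0))
rect('radio',180,250,90,165,.03,.13)
print('mat z',np.nanmedian(W[270:290,300:330,2]))
E
python3 m.py
```

```text
memo 852 [457.5 265.1] [62.2 60. ] ang 26.8 z 0.0336
roll 383 [0.4349 0.0976] r 0.0345 z 0.0273
glue 106 [0.5514 0.0132] r 0.0138 z 0.0652
tin 282 [ 0.4559 -0.2496] r 0.0297 z 0.0297
stamp 50 [ 0.4452 -0.0729] r 0.0121 z 0.0528
stampb 95 [446.7 -73.2] [40.6 28.3] ang 39.1 z 0.0154
bay+lip 2033 [ 626.2 -170.1] [219.5 221.9] ang 58.9 z 0.004
pens 422 [ 693.5 -144.8] [ 51.4 100. ] ang 8.6 z 0.0421
bowl 625 [0.524  0.4634] r 0.0478 z 0.0393
mark 559 [627.6 340. ] [ 85.7 116.4] ang 57.4 z 0.003
coaster 1716 [0.6098 0.1819] 0.05270298570394516 0.005665954092450853 [0.61070957 0.18404108 0.00561367]
radio 2429 [ 588.2 -455.9] [172.2  77.7] ang 27.0 z 0.0905
mat z 9.430028630352805e-05
```

```bash
cat > g.py <<'E'
import sys,numpy as np
from scipy.spatial.transform import Rotation as R
from plant import sense
def plan(p0,e0,x,y,z,yaw,n):
    Ra=R.from_euler('xyz',e0,degrees=True); Rb=R.from_euler('xyz',[180,0,yaw],degrees=True)
    rv=(Ra.inv()*Rb).as_rotvec(degrees=True)/n
    M=sum((Ra*R.from_rotvec(rv*k,degrees=True)).as_matrix() for k in range(n))
    d=np.linalg.solve(M,(np.array([x,y,z])-p0)*1000)
    return np.r_[d,rv].round(1)
s=sense(); p,e=s['tcp_pos'],s['orientation']
a=list(map(float,sys.argv[1:]))
for i in range(0,len(a),5):
    x,y,z,w,n=a[i:i+5]; print(plan(p,e,x,y,z,w,int(n)).tolist(),'x',int(n)); p,e=np.array([x,y,z]),[180,0,w]
E
python3 g.py .5 -.1 .2 68 10  .4575 .265 .10 116.8 10 .4575 .265 .016 116.8 5
```

```text
[54.8, -15.6, 3.9, -0.0, -0.0, -4.8] x 10
[37.6, -4.4, 10.0, -0.0, 0.0, -4.9] x 10
[0.0, -0.0, 16.8, 0.0, 0.0, 0.0] x 5
```

```bash
python3 -m handwheel '[[[0,54.8,-15.6,3.9,0,0,-4.8],[0,54.8,-15.6,3.9,0,0,-4.8],[0,54.8,-15.6,3.9,0,0,-4.8],[0,54.8,-15.6,3.9,0,0,-4.8],[0,54.8,-15.6,3.9,0,0,-4.8],[0,54.8,-15.6,3.9,0,0,-4.8],[0,54.8,-15.6,3.9,0,0,-4.8],[0,54.8,-15.6,3.9,0,0,-4.8],[0,54.8,-15.6,3.9,0,0,-4.8],[0,54.8,-15.6,3.9,0,0,-4.8]]]' 30
python3 -m handwheel '[[[0,37.6,-4.4,10,0,0,-4.9],[0,37.6,-4.4,10,0,0,-4.9],[0,37.6,-4.4,10,0,0,-4.9],[0,37.6,-4.4,10,0,0,-4.9],[0,37.6,-4.4,10,0,0,-4.9],[0,37.6,-4.4,10,0,0,-4.9],[0,37.6,-4.4,10,0,0,-4.9],[0,37.6,-4.4,10,0,0,-4.9],[0,37.6,-4.4,10,0,0,-4.9],[0,37.6,-4.4,10,0,0,-4.9]]]'
python3 g.py .4575 .265 .016 116.8 6
python3 -c "
from h import *
shot('wrist','w1.png')"
```

```text
time_s: 1.35
tcp_pos: [0.502, -0.0994, 0.1998]
orientation: [-180.0, 0.0, 67.7]
wrist_force: [0.2, -0.0, 0.6]
grip_width: 0.0853
grip_force: 0.0
time_s: 2.6
tcp_pos: [0.4611, 0.2648, 0.0996]
orientation: [-180.0, -0.0, 116.7]
wrist_force: [0.9, 1.0, -0.2]
grip_width: 0.0855
grip_force: 0.0
[0.3, -0.5, 13.9, -0.0, -0.0, -0.0] x 6
```

View pics/w1.png

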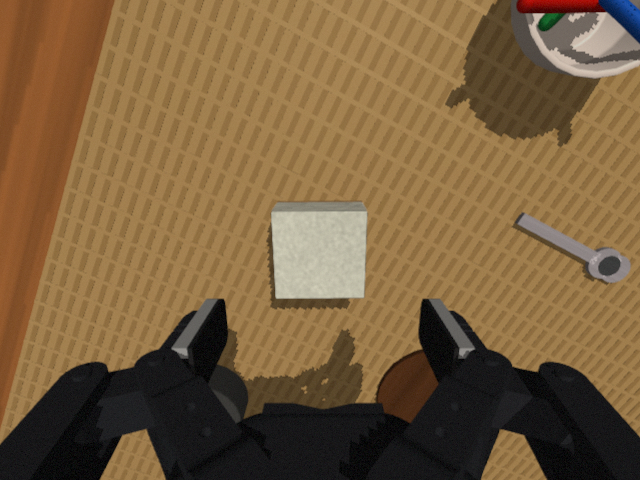

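The wrist view shows the block square at (319,252), centred between the fingers at about (200,330) and (445,330). I'll go down and grip.

```bash
python3 -m handwheel '[[[0,0,0,0,0,0,0],[0,0.3,-0.5,13.9,0,0,0],[0,0.3,-0.5,13.9,0,0,0],[0,0.3,-0.5,13.9,0,0,0],[0,0.3,-0.5,13.9,0,0,0],[0,0.3,-0.5,13.9,0,0,0],[0,0.3,-0.5,13.9,0,0,0],[0,0,0,0,0,0,0],[1,0,0,0,0,0,0],[1,0,0,0,0,0,0]]]'
python3 -m handwheel '[[[1,0,0,0,0,0,0],[1,0,0,0,0,0,0],[1,0,0,0,0,0,0],[1,0,0,0,0,0,0],[1,0,0,-10,0,0,0],[1,0,0,-20,0,0,0],[1,0,0,-20,0,0,0],[1,0,0,-20,0,0,0],[1,0,0,0,0,0,0],[1,0,0,0,0,0,0]]]'
python3 g.py .58 0.05 .09 107 10  .5926 -.160 .08 98.6 10 .5926 -.160 .021 98.6 6
```

```text
time_s: 3.9
tcp_pos: [0.459, 0.2642, 0.0177]
orientation: [179.9, 0.0, 116.5]
wrist_force: [-0.2, -0.4, -1.0]
grip_width: 0.0593
grip_force: 33.0
time_s: 5.15
tcp_pos: [0.458, 0.2639, 0.0861]
orientation: [-179.9, -0.0, 116.5]
wrist_force: [0.3, -0.2, -1.1]
grip_width: 0.0592
grip_force: 33.1
[-24.4, 3.2, -0.4, -0.0, -0.0, 1.0] x 10
[-20.8, -3.6, 1.0, 0.0, -0.0, 0.8] x 10
[-0.0, -0.0, 9.8, 0.0, 0.0, 0.0] x 6
```

```bash
python3 -m handwheel '[[[1,-24.4,3.2,-6.5,0,0,1],[1,-24.4,3.2,-6.5,0,0,1],[1,-24.4,3.2,-6.5,0,0,1],[1,-24.4,3.2,-6.5,0,0,1],[1,-24.4,3.2,-6.5,0,0,1],[1,-24.4,3.2,-6.5,0,0,1],[1,-24.4,3.2,-6.5,0,0,1],[1,-24.4,3.2,-6.5,0,0,1],[1,-24.4,3.2,-6.5,0,0,1],[1,-24.4,3.2,-6.5,0,0,1]]]'
python3 -m handwheel '[[[1,-20.8,-3.6,0,0,0,0.8],[1,-20.8,-3.6,0,0,0,0.8],[1,-20.8,-3.6,0,0,0,0.8],[1,-20.8,-3.6,0,0,0,0.8],[1,-20.8,-3.6,0,0,0,0.8],[1,-20.8,-3.6,0,0,0,0.8],[1,-20.8,-3.6,0,0,0,0.8],[1,-20.8,-3.6,0,0,0,0.8],[1,-20.8,-3.6,0,0,0,0.8],[1,-20.8,-3.6,0,0,0,0.8]]]'
python3 -m handwheel '[[[1,0,0,7,0,0,0],[1,0,0,7,0,0,0],[1,0,0,7,0,0,0],[1,0,0,7,0,0,0],[1,0,0,7,0,0,0],[1,0,0,7,0,0,0],[1,0,0,7,0,0,0],[1,0,0,7,0,0,0],[1,0,0,7,0,0,0],[1,0,0,0,0,0,0]]]'
python3 - <<'E'
from h import *
shot('wrist','w2.png'); shot('scene')
E
python3 g.py .5926 -.160 .0225 98.6 6
```

```text
time_s: 6.4
tcp_pos: [0.5792, 0.0493, 0.1509]
orientation: [-179.9, -0.0, 106.5]
wrist_force: [1.1, -0.2, -1.7]
grip_width: 0.0594
grip_force: 33.1
time_s: 7.65
tcp_pos: [0.5908, -0.1619, 0.1519]
orientation: [180.0, 0.0, 98.5]
wrist_force: [-0.4, -0.7, -1.6]
grip_width: 0.0591
grip_force: 33.1
time_s: 8.9
tcp_pos: [0.5904, -0.1603, 0.0881]
orientation: [-179.9, -0.0, 98.5]
wrist_force: [0.4, -0.2, -1.1]
grip_width: 0.0592
grip_force: 33.1
[0.0, 0.3, 11.1, 0.0, 0.0, -0.0] x 6
```

View pics/w2.png

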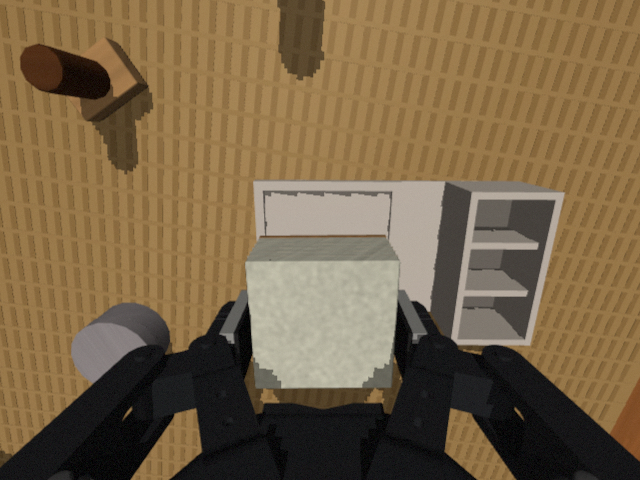

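The block is held square and above the bay. The inner bay spans columns 265–390 (centre about 327) and the block is at 322, a small perspective offset. I'll lower it.

```bash
python3 -m handwheel '[[[1,0,0.3,11.1,0,0,0],[1,0,0.3,11.1,0,0,0],[1,0,0.3,11.1,0,0,0],[1,0,0.3,11.1,0,0,0],[1,0,0.3,11.1,0,0,0],[1,0,0.3,10.1,0,0,0],[1,0,0,0,0,0,0],[1,0,0,0,0,0,0],[1,0,0,0,0,0,0],[1,0,0,0,0,0,0]]]'
python3 -m handwheel '[[[1,0,0,0.5,0,0,0],[0.2,0,0,0,0,0,0],[0.2,0,0,0,0,0,0],[0.2,0,0,0,0,0,0],[0.2,0,0,-10,0,0,0],[0.2,0,0,-30,0,0,0],[0,0,0,-50,0,0,0],[0,0,0,-40,0,0,0],[0,0,0,0,0,0,0],[0,0,0,0,0,0,0]]]'
python3 g.py .4559 -.2496 .10 98.6 8 .4559 -.2496 .012 98.6 6
```

```text
time_s: 10.25
tcp_pos: [0.5927, -0.1603, 0.0235]
orientation: [180.0, 0.0, 98.5]
wrist_force: [-0.2, 0.0, -1.2]
grip_width: 0.0592
grip_force: 33.2
time_s: 11.5
tcp_pos: [0.5925, -0.1602, 0.1527]
orientation: [-180.0, 0.0, 98.5]
wrist_force: [-0.3, 0.5, 0.2]
grip_width: 0.0852
grip_force: 0.0
[-8.5, -18.5, 6.6, -0.0, 0.0, -0.0] x 8
[-0.0, -0.0, 14.7, 0.0, 0.0, 0.0] x 6
```

```bash
python3 -m handwheel '[[[0,-8.5,-18.5,6.6,0,0,0],[0,-8.5,-18.5,6.6,0,0,0],[0,-8.5,-18.5,6.6,0,0,0],[0,-8.5,-18.5,6.6,0,0,0],[0,-8.5,-18.5,6.6,0,0,0],[0,-8.5,-18.5,6.6,0,0,0],[0,-8.5,-18.5,6.6,0,0,0],[0,-8.5,-18.5,6.6,0,0,0],[0,0,0,0,0,0,0],[0,0,0,0,0,0,0]]]'
python3 - <<'E'
from h import *
shot('wrist','w3.png'); shot('scene','s3.png')
E
python3 - <<'E'
exec(open('m.py').read().split("rect('memo'")[0])
for z0,z1 in((.033,.042),):
    p=sel(215,310,180,260,z0,z1); L=np.array([592.6,-160.1])
    a=np.radians(8.6); q=(p[:,:2]*1000-L)@np.array([[np.cos(a),-np.sin(a)],[np.sin(a),np.cos(a)]])
    q=q[np.abs(q).max(1)<60]; print(len(q),cv2.minAreaRect(q.astype(np.float32)),np.median(p[:,2]))
E
python3 g.py .4559 -.2496 .012 98.6 6
```

```text
time_s: 12.75
tcp_pos: [0.4563, -0.249, 0.0995]
orientation: [-180.0, -0.0, 98.5]
wrist_force: [-0.2, 0.1, 1.1]
grip_width: 0.0857
grip_force: 0.0
533 ((0.05294036865234375, 2.664501190185547), (62.51404571533203, 61.47264862060547), 89.7402572631836) 0.0375920977439238
[-0.1, -0.1, 14.7, 0.0, -0.0, -0.0] x 6
```

View pics/w3.png

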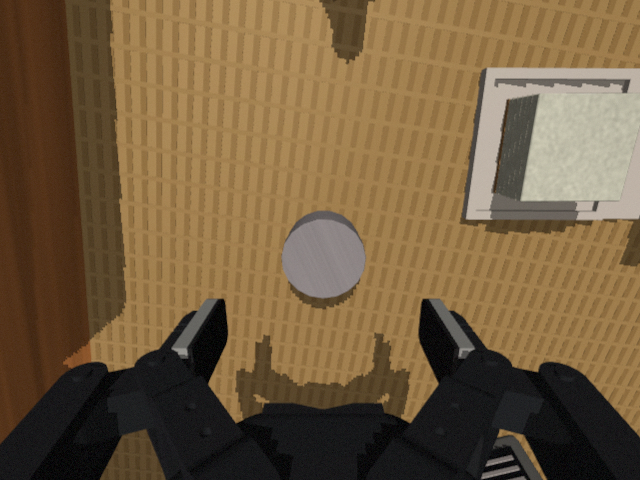

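The block lies flat in the bay (top z 37.6 mm, about 2.7 mm off centre). The tin at (323,257) is centred between the fingers, so I'll grip it.

```bash
python3 -m handwheel '[[[0,0,0,14.5,0,0,0],[0,0,0,14.5,0,0,0],[0,0,0,14.5,0,0,0],[0,0,0,14.5,0,0,0],[0,0,0,14.5,0,0,0],[0,0,0,14.5,0,0,0],[0,0,0,0,0,0,0],[0,0,0,0,0,0,0],[1,0,0,0,0,0,0],[1,0,0,0,0,0,0]]]'
python3 -m handwheel '[[[1,0,0,0,0,0,0],[1,0,0,0,0,0,0],[1,0,0,0,0,0,0],[1,0,0,0,0,0,0],[1,0,0,-20,0,0,0],[1,0,0,-30,0,0,0],[1,0,0,-30,0,0,0],[1,0,0,-30,0,0,0],[1,0,0,0,0,0,0],[1,0,0,0,0,0,0]]]'
python3 g.py .5922 -.158 .11 98.6 8 .5922 -.158 .052 98.6 5
```

```text
time_s: 14.1
tcp_pos: [0.4567, -0.2498, 0.0138]
orientation: [180.0, 0.1, 98.5]
wrist_force: [-2.3, 1.3, 6.8]
grip_width: 0.0536
grip_force: 30.4
time_s: 15.35
tcp_pos: [0.4561, -0.2492, 0.1223]
orientation: [-180.0, -0.0, 98.5]
wrist_force: [0.2, 0.4, -0.5]
grip_width: 0.0536
grip_force: 31.8
[8.7, 18.5, 1.5, -0.0, -0.0, -0.0] x 8
[-0.0, -0.0, 11.6, 0.0, 0.0, 0.0] x 5
```

```bash
python3 -m handwheel '[[[1,8.7,18.5,1.5,0,0,0],[1,8.7,18.5,1.5,0,0,0],[1,8.7,18.5,1.5,0,0,0],[1,8.7,18.5,1.5,0,0,0],[1,8.7,18.5,1.5,0,0,0],[1,8.7,18.5,1.5,0,0,0],[1,8.7,18.5,1.5,0,0,0],[1,8.7,18.5,1.5,0,0,0],[1,0,0,0,0,0,0],[1,0,0,0,0,0,0]]]'
python3 - <<'E'
from h import *
shot('wrist','w4.png'); print(sense()['tcp_pos'])
E
python3 g.py .5922 -.158 .052 98.6 5
```

```text
time_s: 16.6
tcp_pos: [0.5923, -0.1586, 0.1108]
orientation: [-180.0, -0.0, 98.5]
wrist_force: [-0.7, -0.3, -0.5]
grip_width: 0.0541
grip_force: 31.9
[ 0.59214946 -0.15877419  0.11087986]
[0.2, 0.0, 11.8, -0.0, 0.0, -0.0] x 5
```

View pics/w4.png

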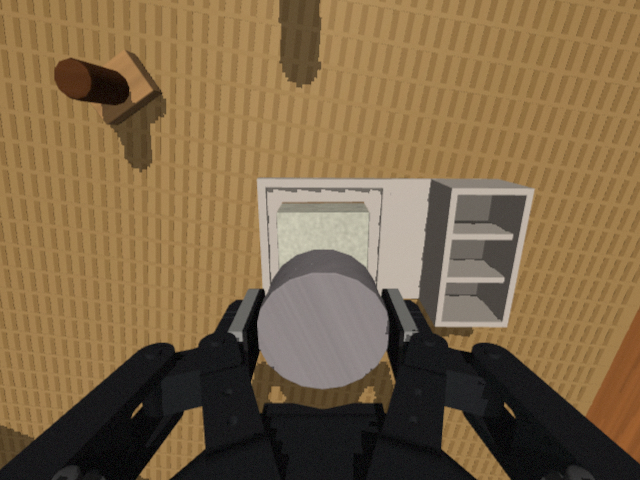

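The tin is held between the pads at (323,320), over the block at (323,245). A quick check of its centre and tilt by depth before I set it down.

```bash
cat > ht.py <<'E'
import sys
from h import *
# top face of a held thing: u0 u1 v0 v1 and z window
u0,u1,v0,v1=map(int,sys.argv[1:5]); z0,z1=map(float,sys.argv[5:7]); n=sys.argv[7] if len(sys.argv)>7 else 'wrist'
im,W=cloud(n); w=W[v0:v1,u0:u1].reshape(-1,3); w=w[(w[:,2]>z0)&(w[:,2]<z1)]
c,r=cv2.minEnclosingCircle(w[:,:2].astype(np.float32)); A=np.c_[w[:,:2]-w[:,:2].mean(0),np.ones(len(w))]
print(len(w),'c',np.round(c,4),'r',round(r,4),'mean',w.mean(0).round(4),'slope',np.linalg.lstsq(A,w[:,2],rcond=None)[0].round(3))
E
python3 ht.py 265 380 270 390 .12 .14
```

```text
11948 c [ 0.592  -0.1614] r 0.0286 mean [ 0.5918 -0.1589  0.126 ] slope [ 0.002 -0.011  0.126]
```

```bash
python3 -m handwheel '[[[1,0.5,0,11.5,0,0,0],[1,0.5,0,11.5,0,0,0],[1,0.5,0,11.5,0,0,0],[1,0.5,0,11.5,0,0,0],[1,0.5,0,11,0,0,0],[1,0,0,0,0,0,0],[1,0,0,0,0,0,0],[1,0,0,0,0,0,0],[1,0,0,0,0,0,0],[1,0,0,0,0,0,0]]]'
python3 -m handwheel '[[[1,0,0,0.5,0,0,0],[0.15,0,0,0,0,0,0],[0.15,0,0,0,0,0,0],[0.15,0,0,0,0,0,0],[0.1,0,0,-10,0,0,0],[0.1,0,0,-30,0,0,0],[0,0,0,-45,0,0,0],[0,0,0,-40,0,0,0],[0,0,0,0,0,0,0],[0,0,0,0,0,0,0]]]'
python3 g.py .4462 -.073 .12 98.6 8 .4462 -.073 .031 98.6 6
```

```text
time_s: 17.9
tcp_pos: [0.5921, -0.1562, 0.0541]
orientation: [180.0, 0.0, 98.5]
wrist_force: [-0.1, -0.2, -0.9]
grip_width: 0.0538
grip_force: 31.9
time_s: 19.15
tcp_pos: [0.5919, -0.1562, 0.1783]
orientation: [-180.0, 0.0, 98.5]
wrist_force: [0.4, -0.1, 0.0]
grip_width: 0.0853
grip_force: 0.0
[13.0, -16.5, 7.3, -0.0, 0.0, -0.0] x 8
[-0.0, -0.0, 14.8, 0.0, 0.0, 0.0] x 6
```

```bash
python3 -m handwheel '[[[0,13,-16.5,7.3,0,0,0],[0,13,-16.5,7.3,0,0,0],[0,13,-16.5,7.3,0,0,0],[0,13,-16.5,7.3,0,0,0],[0,13,-16.5,7.3,0,0,0],[0,13,-16.5,7.3,0,0,0],[0,13,-16.5,7.3,0,0,0],[0,13,-16.5,7.3,0,0,0],[0,0,0,0,0,0,0],[0,0,0,0,0,0,0]]]'
python3 - <<'E'
from h import *
shot('wrist','w5.png');shot('scene')
E
python3 ht.py 215 310 180 260 .064 .074 scene
python3 ht.py 200 450 130 330 .047 .06 wrist
python3 g.py .4462 -.073 .031 98.6 6
```

```text
time_s: 20.4
tcp_pos: [0.4463, -0.0731, 0.1199]
orientation: [-180.0, 0.0, 98.5]
wrist_force: [-0.8, -0.6, 0.5]
grip_width: 0.0858
grip_force: 0.0
365 c [ 0.5911 -0.1566] r 0.0293 mean [ 0.5921 -0.1555  0.0676] slope [-0.006 -0.     0.068]
770 c [ 0.446  -0.0756] r 0.0106 mean [ 0.4458 -0.0745  0.0526] slope [ 0.014 -0.101  0.053]
[0.1, -0.1, 14.9, 0.0, 0.0, -0.0] x 6
```

View pics/w5.png

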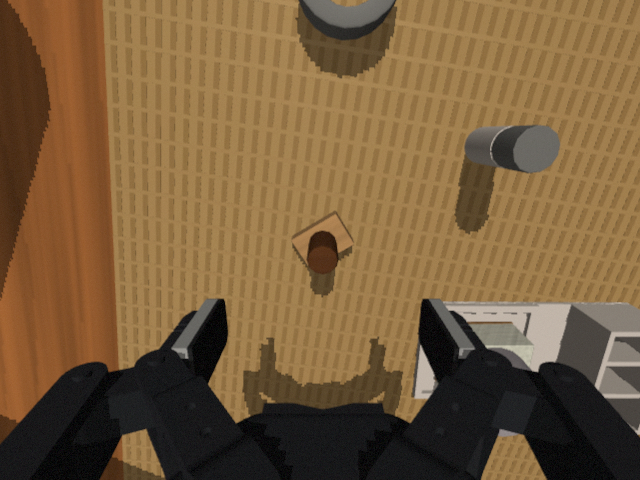

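The stamp's handle top is at (322,255), centred between the fingers. The tin stands at (592,-156) mm, top 67.6 mm, flat. I'll grip the handle.

```bash
python3 -m handwheel '[[[0,-0.2,0,14.8,0,0,0],[0,-0.2,0,14.8,0,0,0],[0,-0.2,0,14.8,0,0,0],[0,-0.2,0,14.8,0,0,0],[0,-0.2,0,14.8,0,0,0],[0,-0.2,0,14.8,0,0,0],[0,0,0,0,0,0,0],[1,0,0,0,0,0,0],[1,0,0,0,0,0,0],[1,0,0,0,0,0,0]]]' 25
python3 -m handwheel '[[[1,0,0,0,0,0,0],[1,0,0,0,0,0,0],[1,0,0,0,0,0,0],[1,0,0,0,0,0,0],[1,0,0,0,0,0,0],[1,0,0,-20,0,0,0],[1,0,0,-40,0,0,0],[1,0,0,-40,0,0,0],[1,0,0,-20,0,0,0],[1,0,0,0,0,0,0]]]'
python3 g.py .592 -.156 .145 98.6 8 .592 -.156 .100 98.6 5
```

```text
time_s: 21.75
tcp_pos: [0.4466, -0.0743, 0.0318]
orientation: [180.0, 0.0, 98.5]
wrist_force: [0.4, 0.8, -0.6]
grip_width: 0.0321
grip_force: 0.0
time_s: 23.0
tcp_pos: [0.4468, -0.0744, 0.1518]
orientation: [179.9, 0.1, 98.5]
wrist_force: [-0.2, -0.3, -1.5]
grip_width: 0.02
grip_force: 25.5
[-12.8, 16.4, 0.9, 0.0, 0.0, -0.0] x 8
[-0.0, -0.0, 9.0, 0.0, 0.0, 0.0] x 5
```

```bash
python3 -m handwheel '[[[1,-12.8,16.4,0.5,0,0,0],[1,-12.8,16.4,0.5,0,0,0],[1,-12.8,16.4,0.5,0,0,0],[1,-12.8,16.4,0.5,0,0,0],[1,-12.8,16.4,0.5,0,0,0],[1,-12.8,16.4,0.5,0,0,0],[1,-12.8,16.4,0.5,0,0,0],[1,-12.8,16.4,0.5,0,0,0],[1,0,0,0,0,0,0],[1,0,0,0,0,0,0]]]'
python3 - <<'E'
from h import *
shot('wrist','w6.png');shot('side','d6.png'); print(sense()['tcp_pos'])
E
python3 ht.py 200 450 230 400 .163 .19 wrist
python3 ht.py 200 450 130 330 .065 .072 wrist
python3 g.py .592 -.156 .1 98.6 5
```

```text
time_s: 24.25
tcp_pos: [0.5901, -0.1553, 0.1457]
orientation: [-179.9, -0.1, 98.5]
wrist_force: [-0.4, 0.7, -0.3]
grip_width: 0.0202
grip_force: 25.5
[ 0.59042114 -0.1554146   0.14666003]
7211 c [ 0.5908 -0.1545] r 0.0433 mean [ 0.5894 -0.1499  0.1767] slope [-0.09   0.682  0.177]
2963 c [ 0.592  -0.1582] r 0.0279 mean [ 0.5893 -0.1496  0.0673] slope [ 0.002 -0.001  0.067]
[-0.2, 0.3, 9.3, -0.0, -0.0, -0.0] x 5
```

View pics/w6.png

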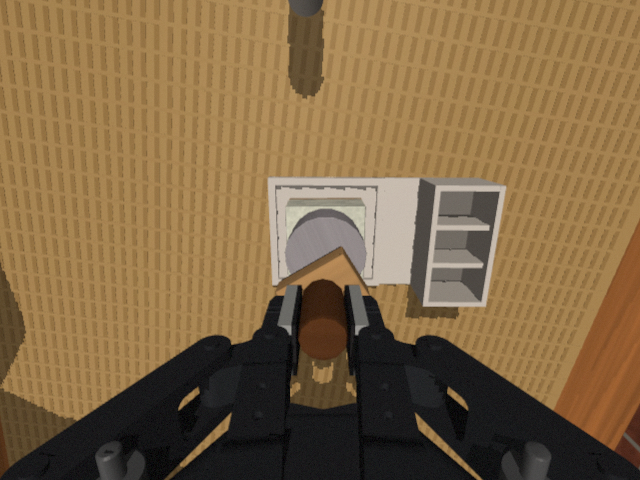

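The stamp is held upright in the pads at (322,320), over the tin at (326,245). I'll lower it.

```bash
python3 -m handwheel '[[[1,-0.2,0.3,9.2,0,0,0],[1,-0.2,0.3,9.2,0,0,0],[1,-0.2,0.3,9.2,0,0,0],[1,-0.2,0.3,9.2,0,0,0],[1,-0.2,0.3,9.2,0,0,0],[1,0,0,0,0,0,0],[1,0,0,0,0,0,0],[1,0,0,0,0,0,0],[1,0,0,0,0,0,0],[1,0,0,0,0,0,0]]]'
python3 - <<'E'
from h import *
shot('scene');print(sense()['wrist_force'])
im,W=cloud('scene');w=W[170:250,225:310].reshape(-1,3)
from h import *
E
python3 ht.py 225 310 150 250 .066 .071 scene
python3 ht.py 225 310 150 250 .080 .088 scene
```

```text
time_s: 25.6
tcp_pos: [0.5928, -0.1567, 0.1014]
orientation: [180.0, 0.0, 98.5]
wrist_force: [-0.3, -0.0, -0.1]
grip_width: 0.0206
grip_force: 25.6
[ 0.06093715 -0.59362723  0.01844029]
141 c [ 0.5915 -0.1555] r 0.0286 mean [ 0.5927 -0.1461  0.0681] slope [ 0.001 -0.009  0.068]
98 c [ 0.5919 -0.1562] r 0.024 mean [ 0.5966 -0.1471  0.0843] slope [-0.009 -0.019  0.084]
```

```bash
python3 -m handwheel '[[[1,0,0,0.7,0,0,0],[1,0,0,0,0,0,0],[0.4,0,0,0,0,0,0],[0.4,0,0,0,0,0,0],[0.4,0,0,0,0,0,0],[0.4,0,0,-15,0,0,0],[0.4,0,0,-30,0,0,0],[0.2,0,0,-40,0,0,0],[0,0,0,0,0,0,0],[0,0,0,0,0,0,0]]]'
python3 g.py .4349 .0976 .16 98.6 8 .4349 .0976 .07 98.6 10
```

```text
time_s: 26.9
tcp_pos: [0.5929, -0.1567, 0.1861]
orientation: [180.0, 0.0, 98.5]
wrist_force: [-0.2, 0.1, -0.6]
grip_width: 0.0855
grip_force: 0.0
[34.4, -14.8, 3.2, 0.0, 0.0, -0.0] x 8
[-0.0, -0.0, 9.0, 0.0, 0.0, 0.0] x 10
```

```bash
python3 -m handwheel '[[[0,34.4,-14.8,2,0,0,0],[0,34.4,-14.8,2,0,0,0],[0,34.4,-14.8,2,0,0,0],[0,34.4,-14.8,2,0,0,0],[0,34.4,-14.8,2,0,0,0],[0,34.4,-14.8,8,0,0,0],[0,34.4,-14.8,16,0,0,0],[0,34.4,-14.8,20,0,0,0],[0,0,0,0,0,0,0],[0,0,0,0,0,0,0]]]'
python3 - <<'E'
from h import *
shot('wrist','w7.png');shot('scene','s7.png')
E
python3 ht.py 225 310 150 250 .117 .126 scene
python3 ht.py 200 450 130 330 .025 .031 wrist
python3 g.py .4349 .0976 .012 98.6 8
```

```text
time_s: 28.15
tcp_pos: [0.4349, 0.0977, 0.1314]
orientation: [-180.0, 0.0, 98.5]
wrist_force: [0.9, -0.2, -0.3]
grip_width: 0.0851
grip_force: 0.0
57 c [ 0.5941 -0.1543] r 0.0105 mean [ 0.5933 -0.1543  0.1212] slope [-0.044 -0.081  0.121]
3300 c [0.4362 0.0955] r 0.0331 mean [0.4359 0.0973 0.0272] slope [ 0.002 -0.     0.027]
[0.1, -0.1, 15.0, 0.0, 0.0, -0.0] x 8
```

View pics/w7.png

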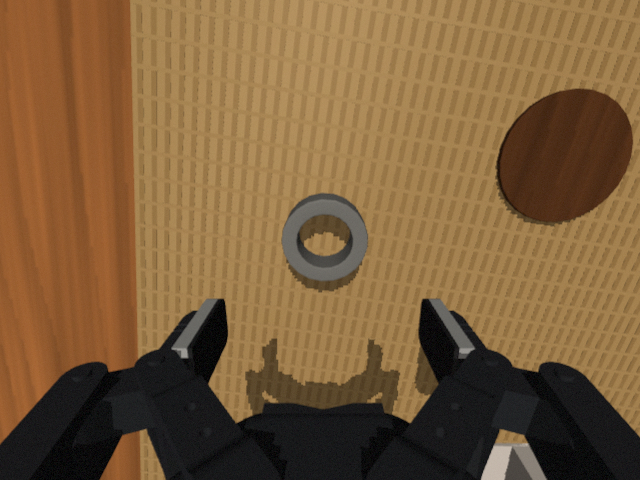

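View pics/s7.png

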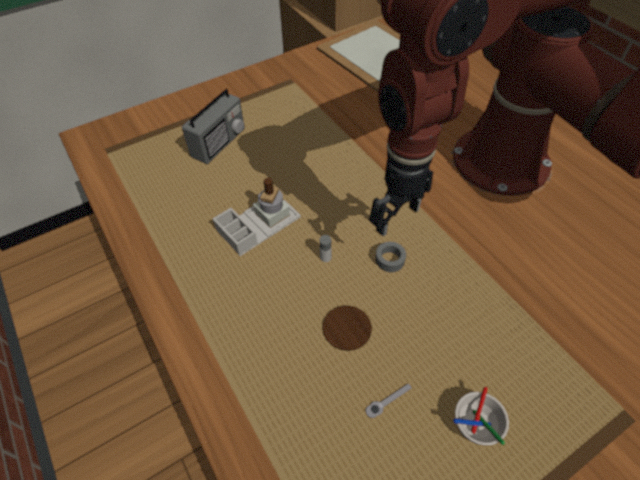

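The first pile stands (stamp top at (268,187) in the scene). In the wrist view the roll is at (325,237), centred between the fingers, with the coaster at (566,157). Next I'll grip the roll.

```bash
python3 - <<'E'
from h import *
im,W=cloud('wrist');m=(im.sum(2)<220)&(np.abs(W[:,:,2]-.006)<.003);m[230:]=0;m[:,:490]=0
w=W[m];print(len(w),cv2.minEnclosingCircle(w[:,:2].astype(np.float32)),w.mean(0))
E
python3 -m handwheel '[[[0,-0.2,0.1,14.9,0,0,0],[0,-0.2,0.1,14.9,0,0,0],[0,-0.2,0.1,14.9,0,0,0],[0,-0.2,0.1,14.9,0,0,0],[0,-0.2,0.1,14.9,0,0,0],[0,-0.2,0.1,14.9,0,0,0],[0,0,0,14.9,0,0,0],[0,0,0,14.9,0,0,0],[0,0,0,0,0,0,0],[1,0,0,0,0,0,0]]]'
python3 -m handwheel '[[[1,0,0,0,0,0,0],[1,0,0,0,0,0,0],[1,0,0,0,0,0,0],[1,0,0,0,0,0,0],[1,0,0,0,0,0,0],[1,0,0,-10,0,0,0],[1,0,0,-20,0,0,0],[1,0,0,-30,0,0,0],[1,0,0,-30,0,0,0],[1,0,0,0,0,0,0]]]'
python3 g.py .610 .183 .08 98.6 8 
```

```text
13672 ((0.6092981100082397, 0.18107321858406067), 0.05055207014083862) [0.60806537 0.18368373 0.00553822]
time_s: 29.5
tcp_pos: [0.4359, 0.0968, 0.0127]
orientation: [180.0, 0.0, 98.5]
wrist_force: [0.4, -0.8, 0.3]
grip_width: 0.0697
grip_force: 0.0
time_s: 30.75
tcp_pos: [0.4373, 0.0967, 0.1052]
orientation: [179.7, 0.1, 98.5]
wrist_force: [0.4, 0.1, -1.4]
grip_width: 0.0652
grip_force: 28.2
[7.5, 22.9, 3.2, 0.0, 0.0, -0.0] x 8
```

```bash
python3 -m handwheel '[[[1,7.5,22.8,2,0,0,0],[1,7.5,22.8,2,0,0,0],[1,7.5,22.8,2,0,0,0],[1,7.5,22.8,2,0,0,0],[1,7.5,22.8,2,0,0,0],[1,7.5,22.8,2,0,0,0],[1,7.5,22.8,2,0,0,0],[1,7.5,22.8,2,0,0,0],[1,0,0,0,0,0,0],[1,0,0,0,0,0,0]]]'
python3 - <<'E'
from h import *
shot('wrist','w8.png');print(sense()['tcp_pos'])
im,W=cloud('wrist');w=W[220:420,220:430].reshape(-1,3);w=w[np.isfinite(w[:,2])]
print(np.histogram(w[:,2],bins=np.arange(.0,.16,.005)))
E
python3 g.py .6095 .1825 .019 98.6 8
```

```text
time_s: 32.0
tcp_pos: [0.6062, 0.183, 0.0857]
orientation: [-179.9, 0.0, 98.5]
wrist_force: [-0.6, 0.4, -0.5]
grip_width: 0.0653
grip_force: 28.2
[0.60629276 0.18294409 0.08596557]
(array([6433, 4148,    0,    0,    0,    0,    0,    0,    0,    0,    0,
          0,    0,    0,  311,  944, 1019, 1278, 1562, 9634, 2264,  591,
        637,  626,  582,   20,   83,  119,   57,  514, 2174]), array([0.   , 0.005, 0.01 , 0.015, 0.02 , 0.025, 0.03 , 0.035, 0.04 ,
       0.045, 0.05 , 0.055, 0.06 , 0.065, 0.07 , 0.075, 0.08 , 0.085,
       0.09 , 0.095, 0.1  , 0.105, 0.11 , 0.115, 0.12 , 0.125, 0.13 ,
       0.135, 0.14 , 0.145, 0.15 , 0.155]))
[-0.1, 0.4, 8.4, -0.0, 0.0, -0.0] x 8
```

View pics/w8.png

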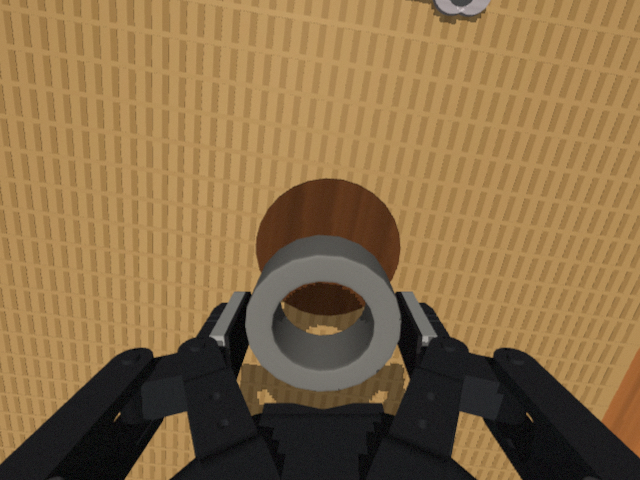

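The roll is held flat at (323,318) and lines up with the coaster at (328,245). I'll lower it.

```bash
python3 -m handwheel '[[[1,0,0.4,8.3,0,0,0],[1,0,0.4,8.3,0,0,0],[1,0,0.4,8.3,0,0,0],[1,0,0.4,8.3,0,0,0],[1,0,0.4,8.3,0,0,0],[1,0,0.4,8.3,0,0,0],[1,0,0.4,8.3,0,0,0],[1,0,0.4,8,0,0,0],[1,0,0,0,0,0,0],[1,0,0,0,0,0,0]]]'
python3 -m handwheel '[[[1,0,0,0.5,0,0,0],[1,0,0,0,0,0,0],[0,0,0,0,0,0,0],[0,0,0,0,0,0,0],[0,0,0,0,0,0,0],[0,0,0,-15,0,0,0],[0,0,0,-30,0,0,0],[0,0,0,-40,0,0,0],[0,0,0,-40,0,0,0],[0,0,0,0,0,0,0]]]'
python3 g.py .5514 .0132 .14 98.6 8 .5514 .0132 .044 98.6 7
```

```text
time_s: 33.3
tcp_pos: [0.6103, 0.1837, 0.0202]
orientation: [-180.0, 0.0, 98.5]
wrist_force: [0.3, 0.6, -1.5]
grip_width: 0.0653
grip_force: 28.1
time_s: 34.55
tcp_pos: [0.6127, 0.1839, 0.1503]
orientation: [179.6, 0.0, 98.5]
wrist_force: [0.8, -0.3, 0.1]
grip_width: 0.0853
grip_force: 0.0
[-20.0, -10.8, 1.2, 0.1, 0.0, -0.0] x 8
[-0.0, -0.0, 13.7, 0.0, 0.0, 0.0] x 7
```

```bash
python3 -m handwheel '[[[0,-20.1,-10.6,1.2,0,0,0],[0,-20.1,-10.6,1.2,0,0,0],[0,-20.1,-10.6,1.2,0,0,0],[0,-20.1,-10.6,1.2,0,0,0],[0,-20.1,-10.6,1.2,0,0,0],[0,-20.1,-10.6,1.2,0,0,0],[0,-20.1,-10.6,1.2,0,0,0],[0,-20.1,-10.6,1.2,0,0,0],[0,0,0,0,0,0,0],[0,0,0,0,0,0,0]]]'
python3 - <<'E'
from h import *
shot('wrist','w9.png');shot('scene')
E
python3 ht.py 325 375 300 350 .031 .037 scene
python3 ht.py 210 430 130 330 .062 .07 wrist
python3 g.py .5514 .0132 .046 98.6 7
```

```text
time_s: 35.8
tcp_pos: [0.5504, 0.0124, 0.1353]
orientation: [180.0, -0.0, 98.5]
wrist_force: [-0.1, 0.3, -0.0]
grip_width: 0.0856
grip_force: 0.0
457 c [0.6094 0.1846] r 0.0337 mean [0.6105 0.1852 0.0336] slope [-0.004 -0.004  0.034]
1140 c [0.5523 0.011 ] r 0.0133 mean [0.5517 0.0118 0.0652] slope [ 0.004 -0.016  0.065]
[0.0, 0.1, 12.7, 0.0, -0.0, -0.0] x 7
```

View pics/w9.png

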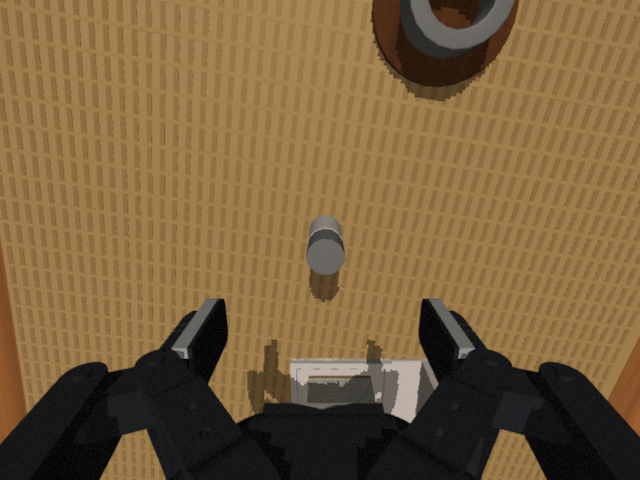

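The roll lies on the coaster at about (610,184.5) mm, flat. The glue stick's cap is at (325,252), between the fingers. I'll grip it.

```bash
python3 -m handwheel '[[[0,0,0.2,12.8,0,0,0],[0,0,0.2,12.8,0,0,0],[0,0,0.2,12.8,0,0,0],[0,0,0.2,12.8,0,0,0],[0,0,0.2,12.8,0,0,0],[0,0,0,12.8,0,0,0],[0,0,0,12.8,0,0,0],[0,0,0,0,0,0,0],[1,0,0,0,0,0,0],[1,0,0,0,0,0,0]]]'
python3 -m handwheel '[[[1,0,0,0,0,0,0],[1,0,0,0,0,0,0],[1,0,0,0,0,0,0],[1,0,0,0,0,0,0],[1,0,0,0,0,0,0],[1,0,0,-10,0,0,0],[1,0,0,-20,0,0,0],[1,0,0,-30,0,0,0],[1,0,0,-20,0,0,0],[1,0,0,0,0,0,0]]]'
python3 g.py .610 .1845 .11 98.6 8
```

```text
time_s: 37.15
tcp_pos: [0.5518, 0.0121, 0.0463]
orientation: [179.9, 0.0, 98.5]
wrist_force: [-0.6, 0.0, -0.6]
grip_width: 0.0515
grip_force: 0.0
time_s: 38.4
tcp_pos: [0.5525, 0.012, 0.1278]
orientation: [179.8, 0.1, 98.5]
wrist_force: [0.6, 0.1, -1.0]
grip_width: 0.0251
grip_force: 25.3
[20.3, 10.3, 2.2, 0.0, 0.0, -0.0] x 8
```

```bash
python3 -m handwheel '[[[1,20.3,10.3,1.5,0,0,0],[1,20.3,10.3,1.5,0,0,0],[1,20.3,10.3,1.5,0,0,0],[1,20.3,10.3,1.5,0,0,0],[1,20.3,10.3,1.5,0,0,0],[1,20.3,10.3,1.5,0,0,0],[1,20.3,10.3,1.5,0,0,0],[1,20.3,10.3,1.5,0,0,0],[1,0,0,0,0,0,0],[1,0,0,0,0,0,0]]]'
python3 - <<'E'
from h import *
s=sense()['tcp_pos'];shot('wrist','w10.png');print(s)
im,W=cloud('wrist')
w=W[100:330,200:450].reshape(-1,3);w=w[np.abs(w[:,2]-.0337)<.003]
print('roll',len(w),cv2.minEnclosingCircle(w[:,:2].astype(np.float32)))
t=s[2]+.02
w=W[250:400,280:365].reshape(-1,3);h,b=np.histogram(w[:,2],bins=np.arange(.1,.17,.002));print(h)
z=b[h.argmax()]+.001;w=w[np.abs(w[:,2]-z)<.003];print('glue top',z,len(w),cv2.minEnclosingCircle(w[:,:2].astype(np.float32)),w.mean(0))
E
python3 g.py .61 .1845 .053 98.6 8
```

```text
time_s: 39.65
tcp_pos: [0.6084, 0.1848, 0.113]
orientation: [-179.9, 0.0, 98.5]
wrist_force: [-0.3, -0.6, -0.8]
grip_width: 0.0254
grip_force: 25.3
[0.60837011 0.18482649 0.11303046]
roll 3176 ((0.6102392673492432, 0.1827910840511322), 0.032878633588552475)
[  85   82  134  102  139  171  162  192  186  161  218  190  216  219
  221 1144 1905  123   97  113  424  269   64   62   92   68   13   13
    9    3    7    0    4    8]
glue top 0.13300000000000003 3172 ((0.6075800061225891, 0.18608754873275757), 0.018775006756186485) [0.60789896 0.18521128 0.13226897]
[-0.0, 0.2, 7.5, -0.0, 0.0, -0.0] x 8
```

View pics/w10.png

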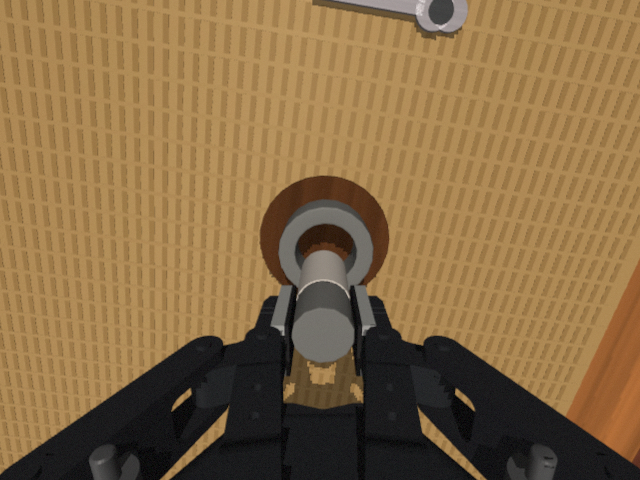

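The glue stick is upright in the pads at (323,325) and the roll's hole is at (325,248). Measured offset is about 2 mm in x, within the 8 mm clearance. I'll lower it.

```bash
python3 -m handwheel '[[[1,-0.1,0.2,7.4,0,0,0],[1,-0.1,0.2,7.4,0,0,0],[1,-0.1,0.2,7.4,0,0,0],[1,-0.1,0.2,7.4,0,0,0],[1,-0.1,0.2,7.4,0,0,0],[1,-0.1,0.2,7.4,0,0,0],[1,-0.1,0.2,7.4,0,0,0],[1,-0.1,0.2,7.4,0,0,0],[1,0,0,0,0,0,0],[1,0,0,0,0,0,0]]]'
python3 - <<'E'
from h import *
shot('scene')
E
python3 ht.py 325 375 300 350 .031 .037 scene; python3 ht.py 325 375 280 340 .068 .08 scene
```

```text
time_s: 40.95
tcp_pos: [0.6105, 0.1845, 0.0546]
orientation: [180.0, 0.0, 98.5]
wrist_force: [-0.2, 0.1, -0.2]
grip_width: 0.0252
grip_force: 25.3
281 c [0.6105 0.1862] r 0.0328 mean [0.6147 0.1993 0.0336] slope [0.004 0.008 0.034]
94 c [0.6098 0.1918] r 0.0262 mean [0.609  0.1921 0.0737] slope [ 0.043 -0.217  0.074]
```

```bash
python3 -m handwheel '[[[1,0,0,1.5,0,0,0],[1,0,0,0.5,0,0,0],[1,0,0,0,0,0,0],[0.4,0,0,0,0,0,0],[0.4,0,0,0,0,0,0],[0.4,0,0,0,0,0,0],[0.4,0,0,-20,0,0,0],[0.4,0,0,-40,0,0,0],[0.2,0,0,-40,0,0,0],[0,0,0,0,0,0,0]]]'
python3 -m handwheel '[[[0,-30,0,-10,0,0,0],[0,-30,0,-10,0,0,0],[0,-30,0,0,0,0,0],[0,0,0,0,0,0,0],[0,0,0,0,0,0,0],[0,0,0,0,0,0,0],[0,0,0,0,0,0,0],[0,0,0,0,0,0,0],[0,0,0,0,0,0,0],[0,0,0,0,0,0,0]]]'
python3 - <<'E'
from h import *
im,_,_=shot('scene')
cv2.imwrite('pics/end.png',cv2.resize(im[150:390,200:520,::-1],(800,600)))
E
python3 ht.py 325 375 300 350 .031 .037 scene; python3 ht.py 325 375 270 350 .066 .077 scene; python3 ht.py 225 310 150 250 .117 .126 scene
```

```text
time_s: 42.25
tcp_pos: [0.6129, 0.1848, 0.1583]
orientation: [179.5, 0.0, 98.5]
wrist_force: [-0.6, 0.5, -0.9]
grip_width: 0.0837
grip_force: 0.0
time_s: 43.5
tcp_pos: [0.6237, 0.0956, 0.1724]
orientation: [180.0, 0.0, 98.5]
wrist_force: [-0.2, 0.3, -0.1]
grip_width: 0.0852
grip_force: 0.0
402 c [0.6094 0.1845] r 0.0332 mean [0.6134 0.1888 0.0336] slope [-0.    -0.006  0.034]
141 c [0.6101 0.1854] r 0.0134 mean [0.6109 0.186  0.0713] slope [-0.018 -0.022  0.071]
57 c [ 0.5934 -0.1548] r 0.0106 mean [ 0.5933 -0.1544  0.1209] slope [-0.051 -0.053  0.121]
```

View pics/end.png

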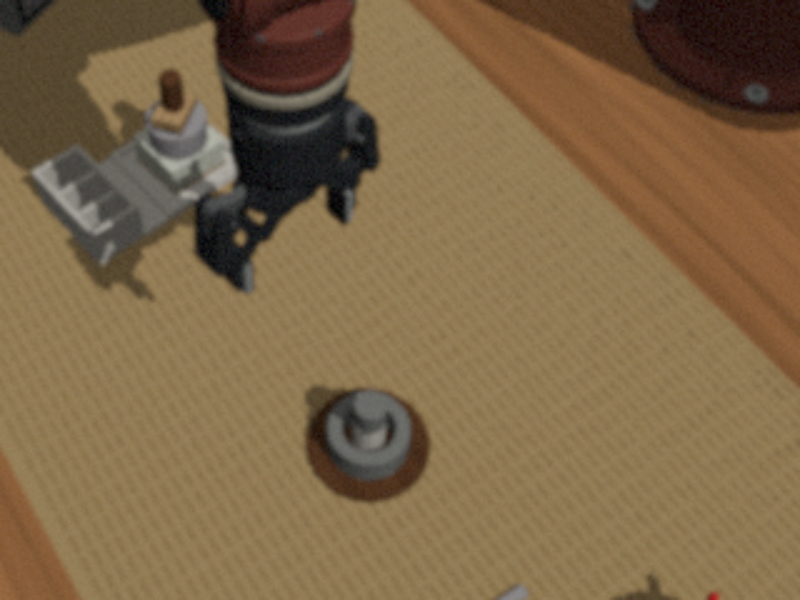

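Both piles stand: the stamp, tin and block at about (175,120), and the glue stick in the roll's hole at (368,425) with its top at 71 mm. The gripper is clear, so I'll hand in.

```bash
python3 -c "
from plant import close_job
print(close_job())"
```

```text
the job is handed in; nothing more can be done
None
```

The job is handed in: my last camera check, at 43.5 s of the 134 s allowed, showed both piles standing in place with the gripper open and clear, and the radio, bowl and bookmark were never approached; the hand-in returned no verdict.

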